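Push the slide home and press it through the guard window

ROBOT

A 6-joint arm with a two-finger parallel gripper is mounted at the origin on the work surface. World frame = base frame: x ahead of the robot, y to its left, z up, the work surface at z = 0. Lengths are in m, angles in rad, forces in N, time in s.
With the tool pointing down it reaches from about 0.3 to 0.875 m from the base axis. Payload 6.4 kg.
Tool frame: the origin (TCP) lies between the finger pads; the fingertips stand ahead of it and the grasp point (between the pads) lies 3 mm ahead of it (manip.tip_reach is the z of the fingertips in the tool frame, in m); z points along the fingers, y is the direction in which the jaws open and shut (so a half turn about z gives the same grasp; the last joint's range is limited). The gripper opens to 85 mm and grips with 20 to 120 N. Pads are 22 mm wide; open, the fingers measure 114 mm over their backs; the gripper's body (76 mm by 85 mm) begins 54 mm behind the grasp point. The pads swing forward as they close: fully open they stand 13 mm farther back than shut.
Start: joints at [-1.547, 0.181, 1.607, -0, 1.354, -0.206], TCP at [0.131, -0.56, 0.253] pointing down, gripper open.
Joint ranges: [-2.99, 2.99], [-0.89, 2.07], [0.3, 2.58], [-1.14, 4.28], [0, 2.63], [-3.12, 3.12]. Speed limits (rad/s): [2.57, 2.57, 3.01, 3.14, 3.14, 3.14].

INTERFACE

Orientations are given as a 3x3 rotation matrix whose columns are the frame's x, y, z axes.
In Python, from rig import status, vision, workorder, manip gives the robot as it stands.
- The arm moves only by the tool arm_command, never from a script. Its argument "increments" is a list that holds one entry, the list of rows, each a list of 6 numbers: the shift along the tool's x, y, z in mm, then the turn, a rotation vector about the tool's x, y, z in rad. A call has 1 to 8 rows; each row is the pose to reach, as a shift and turn from the pose measured when the call began, along the tool's axes at that moment; what a row does not reach only later rows make up. A row lasts 1/10 s, in which the tool goes at most 50 mm and 8.59 degrees, less where a joint would pass 70% of its speed; a pose out of reach is approached as far as the arm can. A call with a gripper value outside its range is refused whole. "jaw" is the finger opening in mm, from 0 to 85.4, set as the call begins (left out, the last holds). The fingers move at their own pace and stop on an object; "grip_force" is the grip in N (left out, the last holds). Time passes only in rows, so rows that repeat a pose let the fingers close. It gives the time, the measured TCP pose, the force and the opening at its end, in the units of the state.
- status.get_obs(): the state, without advancing time (a new reading comes with each control period).
- vision.snapshot(name): name is "side" or "top"; returns (picture, depth): 420x560x3 uint8, red, green, blue; 420x560 float32, m along the optical axis (not along the pixel's ray), 0 where there is no reading.
- vision.camera_info(name): a dict with "fx", "fy", "cx", "cy" (pixels), "R" (3x3) and "t" (3): a world point X has camera coordinates R X + t. Camera axes: x right, y down, z forward; pixel columns grow to the right and rows downward; lengths in m; the calibration is good to about 2 mm. A picture is of the moment at which its call begins. camera_info takes no time and is no camera call.
- workorder.finish_job(): hands the job in, once; it reports no verdict.
The state is a dict: "time": time; "qpos": joint angles; "joint_velocities": joint speeds; "joint_efforts": joint torques, N m; "eef_pos": TCP position; "eef_rot": TCP orientation; "force": force on the tool from outside, world axes, zero at the start; "ft_torque": the same for the moment, N m; "finger_gap": finger opening in m.
Only numpy, scipy, OpenCV 4.12 (cv2) and the standard library are available. Lean on these libraries where they do the work, as an engineer would, in place of code of your own. Each camera call takes 0.05 s, during which the arm holds its last target.

TASK

Push the blue slide carrier with the fingertips along the press bed until it is fully home against its end stop; then reach down through the window in the yellow guard, press the red lever all the way down, keep it down for two seconds and let it come back up. Do not touch the guard at any time, do not press the lever before the carrier is home, do not lift the carrier, and leave the other things on the bench alone.

Things in the scene. Friction and masses are not known exactly. Their poses are not given: they have to be found in the camera images.
- press: White slide press, fixed; origin at bench level, x from its open front (robot side) to the rear, y left, z up. Bed x -140 to +160 mm, 200 mm wide, top 20 mm above the bench. On it, channel along y = 0 between rails 14 mm high (y = +-36, x -60 to +90 mm), end stop at x = +85 mm. Rear head 100 mm wide, x 107 to 157 mm, top 135 mm above the bench, the highest part.
- carrier_front (a point): Centre of the robot-side face of the upright push plate (56 wide, 6 thick, 45 mm tall, standing from the bed) of the loose blue slide carrier (165 x 60 x 8 mm, about 0.2 kg). Axes parallel to the press's. It slides along the press's x with 1 to 3 N of friction, starts 25 to 50 mm short of home; home, this point is at x = -80 mm in the press's frame.
- guard: Fixed guard on the press bed: posts, clear front and side walls, flat yellow top frame 120 (x) x 150 (y) x 5 mm, upper face 135 mm above the bench. Origin: centre of its foot, 20 mm above the bench; axes parallel to the press's; offset from the press by a few mm differs each time. The front wall's lower edge is 75 mm above the bench: the carrier passes under it.
- window (a point): Centre of the guard's window, an open rectangle in the yellow top frame, at the frame's upper face: 90 mm clear along the guard's x, 100 mm along its y. Nothing fills it.
- lever_pad (a point): Centre of the upper face of the red lever pad under the window, 34 (x) x 44 mm (y); moves with the lever. Released, it is 118 mm above the bench (17 mm below the guard's upper face), near x = 35 mm, y = 0 of the press; fully pressed it is 22 mm lower and tilted 0.22 rad.
- lever (a joint): Angle of the sprung lever, hinged 100 mm behind the pad's centre: 0 released (up), 0.22 rad fully down on its stop. At the pad it takes about 5 N to start and 8 N to reach the stop; it springs back when let go.
- reagent: Bystander, loose: amber glass reagent bottle with black cap, 56 mm across, 120 mm tall. Origin at the centre of its underside.
- jar: Bystander, loose: white specimen jar with blue lid, 52 mm across, 60 mm tall. Origin at the centre of its underside.
- beaker: Bystander, loose: open glass beaker, 60 mm across, 75 mm tall. Origin at the centre of its underside.
- slide_box: Bystander, loose: closed green slide box, 90 x 85 x 30 mm. Origin at the centre of its underside.
- dish: Bystander, loose: clear round dish with a paper disc on top, 90 mm across, 15 mm tall. Origin at the centre of its underside.
- probe: Bystander, loose: orange-handled probe lying on the bench, 150 mm long along its x. Origin under its middle.

How it is judged:
By the outcome, as a careful person would: the job done as asked, in the order asked, and still so for the second after the job is handed in, with the robot touching nothing.
It also fails if it takes over 48 s, if anything falls off the work surface, if the arm or the gripper's body presses on something with over 40 N, if the wrist force passes 120 N, or if a joint passes its speed limit or range.

## Working session

There is one attempt and no reset: what is moved stays moved. The work goes in short steps, Python scripts to look and compute and a tool call to move; the robot and the scene stay as the last step left them, time stands still between calls to the robot, and variables do not carry over. Pictures are saved under pics/ and viewed, and the job is handed in when it is done.

Besides the shell and the picture viewer there is one more tool, called after "Emit:" by a JSON object that holds its "method" and its "body", one argument or row to a line. arm_command: Moves the arm, as the interface text tells. Its arguments: {"type":"object","properties":{"increments":{"type":"array"},"jaw":{"type":"number"},"grip_force":{"type":"number"}},"required":["increments"]}

```bash
ls; mkdir -p pics
python3 - <<'E'
from rig import status, vision, workorder, manip
import cv2,numpy as np
o=status.get_obs()
for k,v in o.items(): print(k,np.round(v,4).tolist())
print(manip.tip_reach,[x for x in dir(manip) if x[0]!='_'])
for n in("side","top"):
    p,d=vision.snapshot(n); np.savez('%s0.npz'%n,p=p,d=d)
    cv2.imwrite(f'pics/{n}0.png',p[:,:,::-1]); c=vision.camera_info(n); print(n,{k:np.round(v,4).tolist() for k,v in c.items()})
E
```

```text
pics
time 0.0
qpos [-1.5473, 0.1815, 1.608, -0.0, 1.3538, -0.2063]
joint_velocities [0.0015, 0.0002, -0.0008, 0.0011, -0.0, 0.0001]
joint_efforts [0.0006, -44.4869, -35.1333, -0.0, 0.0091, -0.0]
eef_pos [0.131, -0.5594, 0.2524]
eef_rot [[0.9737, 0.2278, -0.0001], [0.2278, -0.9737, 0.0018], [0.0003, -0.0017, -1.0]]
force [0.1404, -0.2664, -0.7297]
ft_torque [0.0348, -0.0415, 0.0263]
finger_gap 0.0852
0.022 ['PlanningError', 'tip_reach']
side {'fx': 424.1202, 'fy': 424.1202, 'cx': 276.1724, 'cy': 210.7052, 'R': [[-0.9799, -0.1996, -0.0057], [-0.1107, 0.5668, -0.8164], [0.1662, -0.7993, -0.5775]], 't': [0.5317, 0.1675, 1.1281]}
top {'fx': 500.5863, 'fy': 500.5863, 'cx': 280.5436, 'cy': 203.7724, 'R': [[-0.0192, -0.9998, 0.0077], [-0.983, 0.0174, -0.183], [0.1828, -0.0111, -0.9831]], 't': [-0.0131, 0.5814, 1.2334]}
```

View pics/side0.png

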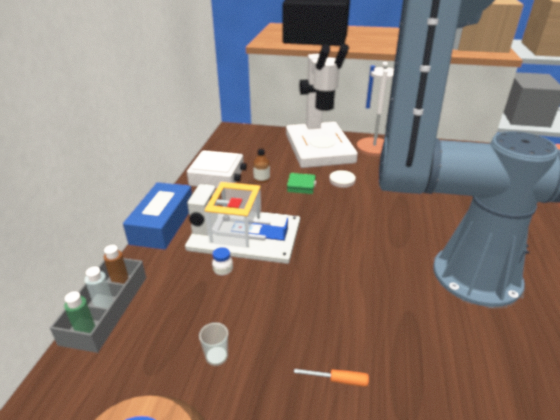

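View pics/top0.png

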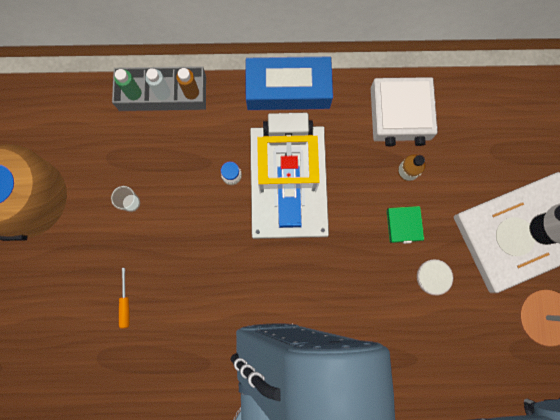

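The top view shows the press around px (289,180), yellow frame about (258-319, 137-187), red pad at (289,161) and the blue carrier down to row ~225. The arm is clear of it. Next I'll measure these.

```bash
cat > h.py <<'E'
import numpy as np,cv2
from rig import vision
def pts(n,d):
    c=vision.camera_info(n);R=np.array(c['R']);t=np.array(c['t'])
    v,u=np.mgrid[:d.shape[0],:d.shape[1]]
    P=np.stack([(u-c['cx'])/c['fx']*d,(v-c['cy'])/c['fy']*d,d],-1)
    return (P-t)@R
def onplane(n,uv,z):
    c=vision.camera_info(n);R=np.array(c['R']);t=np.array(c['t'])
    uv=np.atleast_2d(uv).astype(float)
    r=np.c_[(uv[:,0]-c['cx'])/c['fx'],(uv[:,1]-c['cy'])/c['fy'],np.ones(len(uv))]@R
    o=-t@R
    return o+r*((z-o[2])/r[:,2])[:,None]
def masks(p):
    h=cv2.cvtColor(p,cv2.COLOR_RGB2HSV);H,S,V=[h[...,i].astype(int) for i in range(3)]
    return dict(yellow=(H>20)&(H<32)&(S>150)&(V>120),red=((H<6)|(H>174))&(S>170)&(V>110),blue=(H>105)&(H<125)&(S>150)&(V>80))
E
python3 - <<'E'
from h import *
for n,(a,b,c,d_) in dict(top=(240,100,340,245),side=(180,170,310,265)).items():
    z=np.load(n+'0.npz');p,d=z['p'],z['d'];P=pts(n,d);m=masks(p)
    s=np.zeros(d.shape,bool);s[b:d_,a:c]=1
    for k in m:
        mm=m[k]&s&(d>0);q=P[mm];
        if len(q): print(n,k,len(q),'min/max px',np.argwhere(mm).min(0),np.argwhere(mm).max(0),'pct',np.round(np.percentile(q,[2,50,98],axis=0),4).tolist())
    f=(p[b:d_,a:c,::-1]);cv2.imwrite(f'pics/{n}z.png',cv2.resize(f,None,fx=5 if n=='side' else 4,fy=5 if n=='side' else 4,interpolation=cv2.INTER_CUBIC))
z=np.load('top0.npz');P=pts('top',z['d'])
s=P[...,2];bed=(abs(s-.02)<.006)&(z['p'].min(-1)>150);bed[:,:245]=0;bed[:,335:]=0;bed[:120]=0;bed[245:]=0
q=np.argwhere(bed)[:,::-1].astype(np.float32);r=cv2.minAreaRect(q);print(r);bp=cv2.boxPoints(r);print(np.round(onplane('top',bp,.02),4).tolist())
m=masks(z['p'])['yellow'];m[:,:245]=0;m[:,335:]=0;m[:120]=0;m[200:]=0
r=cv2.minAreaRect(np.argwhere(m)[:,::-1].astype(np.float32));print(r);print(np.round(onplane('top',cv2.boxPoints(r),.135),4).tolist())
E
```

```text
top yellow 1398 min/max px [135 257] [183 319] pct [[0.6183, -0.1154, 0.1296], [0.6769, -0.0396, 0.1347], [0.7362, 0.03, 0.1399]]
top red 203 min/max px [156 281] [176 297] pct [[0.6606, -0.0659, 0.0309], [0.6742, -0.0461, 0.1178], [0.6897, -0.0262, 0.1225]]
top blue 1232 min/max px [100 247] [226 331] pct [[0.5246, -0.1542, 0.0092], [0.856, -0.0466, 0.03], [0.8591, 0.0546, 0.0703]]
side yellow 34 min/max px [184 211] [214 258] pct [[0.6214, -0.1157, 0.1299], [0.6685, -0.1015, 0.1327], [0.7327, 0.0337, 0.1345]]
side red 67 min/max px [199 229] [206 240] pct [[0.6583, -0.0565, 0.1123], [0.6716, -0.0383, 0.1152], [0.6834, -0.0208, 0.1176]]
side blue 607 min/max px [186 180] [260 286] pct [[0.5231, -0.1445, 0.0209], [0.6603, -0.0455, 0.0495], [0.874, 0.13, 0.0786]]
((288.6720886230469, 181.94862365722656), (109.32593536376953, 75.40913391113281), 88.8982925415039)
[[0.798, 0.0549, 0.02], [0.7987, -0.1501, 0.02], [0.4999, -0.145, 0.02], [0.4997, 0.0518, 0.02]]
((287.9569396972656, 159.19149780273438), (47.55794143676758, 61.03032302856445), 88.63607025146484)
[[0.7367, 0.0322, 0.135], [0.7379, -0.1186, 0.135], [0.6175, -0.1174, 0.135], [0.6164, 0.0307, 0.135]]
```

View pics/topz.png

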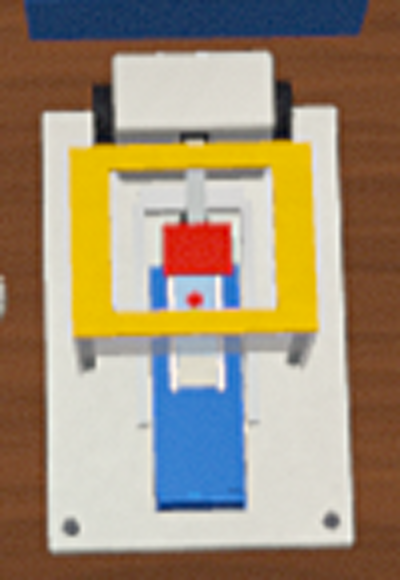

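View pics/sidez.png

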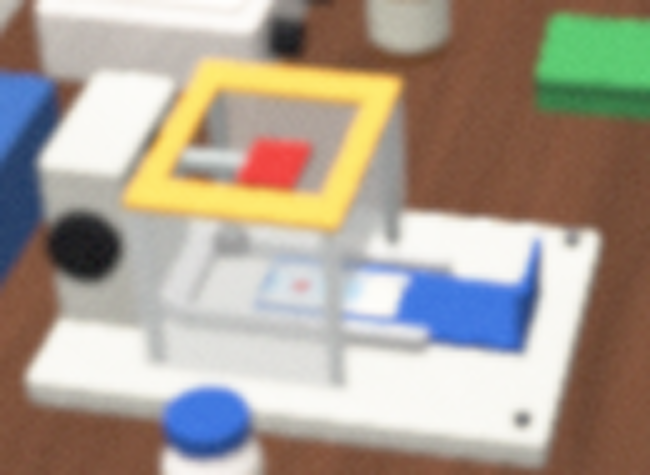

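Run:
```python
from h import *
f=lambda x,y:(240+x/4-.375,100+y/4-.375)
def show(l,P,z): print(l,np.round(onplane('top',[f(*q) for q in P],z),4).tolist())
show('plate top L,R',[(157,497),(245,494)],.065)
show('plate top/foot',[(157,510),(245,508)],.065)
show('bed FL FR RR RL',[(50,552),(353,546),(337,107),(42,112)],.02)
show('window FL FR RR RL',[(113,310),(275,309),(272,167),(109,168)],.135)
show('frame outer',[(76,334),(317,331),(311,143),(70,148)],.135)
show('pad',[(164,275),(232,274),(230,224),(164,224)],.118)
show('head top',[(113,130),(273,127),(271,53),(112,55)],.135)
z=np.load('top0.npz');P=pts('top',z['d']);m=masks(z['p'])['blue']
m[:185]=0
for r in range(216,230): 
    q=P[r,282:298][m[r,282:298]]
    if len(q):print(r,np.round(np.median(q,0),4), np.round(q[:,1].min(),3),np.round(q[:,1].max(),3))
```

```text
plate top L,R [[0.5273, -0.0185, 0.065], [0.5283, -0.0742, 0.065]]
plate top/foot [[0.5191, -0.0184, 0.065], [0.5193, -0.074, 0.065]]
bed FL FR RR RL [[0.499, 0.0515, 0.02], [0.4993, -0.1461, 0.02], [0.7993, -0.1462, 0.02], [0.7991, 0.0543, 0.02]]
window FL FR RR RL [[0.6323, 0.0066, 0.135], [0.6313, -0.0919, 0.135], [0.7211, -0.0927, 0.135], [0.7222, 0.0077, 0.135]]
frame outer [[0.6178, 0.0292, 0.135], [0.6171, -0.117, 0.135], [0.7362, -0.1172, 0.135], [0.7354, 0.0316, 0.135]]
pad [[0.6581, -0.025, 0.118], [0.6581, -0.0671, 0.118], [0.6901, -0.0667, 0.118], [0.6908, -0.0257, 0.118]]
head top [[0.7466, 0.0049, 0.135], [0.7469, -0.094, 0.135], [0.7951, -0.0942, 0.135], [0.7954, 0.0048, 0.135]]
216 [ 0.5531 -0.0443  0.0272] -0.064 -0.03
217 [ 0.5502 -0.0507  0.0283] -0.064 -0.032
218 [ 0.548  -0.0455  0.0261] -0.066 -0.027
219 [ 0.5451 -0.0389  0.0282] -0.064 -0.027
220 [ 0.5426 -0.0481  0.0265] -0.066 -0.027
221 [ 0.5399 -0.0453  0.0281] -0.064 -0.027
222 [ 0.5371 -0.0465  0.0291] -0.066 -0.027
223 [ 0.5291 -0.0468  0.0663] -0.064 -0.026
224 [ 0.5266 -0.0366  0.0649] -0.065 -0.026
225 [ 0.5246 -0.0455  0.0606] -0.065 -0.026
226 [ 0.5245 -0.0459  0.0438] -0.065 -0.027
```

Emit:
{"method": "arm_command", "body": {
  "increments": [
    [[28,-27,0,0,0,0.03],[56,-54,0,0,0,0.06],[84,-81,0,0,0,0.09],[112,-107,0,0,0,0.12],[140,-134,0,0,0,0.15],[168,-161,0,0,0,0.18],[196,-188,0,0,0,0.21],[224,-214,0,0,0,0.23]]
  ],
  "jaw": 0,
  "grip_force": 40
}}

```text
time: 0.9
eef_pos: [0.3008, -0.2983, 0.2526]
eef_rot: [[1.0, -0.002, -0.0], [-0.002, -1.0, 0.002], [-0.0, -0.002, -1.0]]
force: [0.2, 0.3, 0.4]
finger_gap: 0.0002
```

Emit:
{"method": "arm_command", "body": {
  "increments": [
    [[20,-32,5,0,0,0],[41,-64,15,0,0,0],[62,-96,28,0,0,0],[83,-128,42,0,0,0],[104,-160,56,0,0,0],[125,-192,72,0,0,0],[145,-222,88,-0.002,0,-0.002],[164,-252,102,-0.002,0,-0.002]]
  ]
}}

```text
time: 1.7
eef_pos: [0.4655, -0.0447, 0.1501]
eef_rot: [[1.0, 0.001, -0.001], [0.001, -1.0, 0.0], [-0.001, -0.0, -1.0]]
force: [1.9, -0.2, -0.3]
finger_gap: -0.0004
```

Emit:
{"method": "arm_command", "body": {
  "increments": [
    [[0,0,0,0,0,0],[0,0,0,0,0,0]]
  ]
}}

```text
time: 1.9
eef_pos: [0.4649, -0.0439, 0.1493]
eef_rot: [[1.0, 0.003, -0.003], [0.003, -1.0, 0.0], [-0.003, -0.0, -1.0]]
force: [0.2, -1.0, -0.8]
finger_gap: 0.0
```

Emit:
{"method": "arm_command", "body": {
  "increments": [
    [[0,1,25,0,0,0],[0,2,50,0,0,0],[0,2,75,0,0,0],[0,2,94,0,0,0],[0,2,94,0,0,0],[0,2,94,0,0,0]]
  ]
}}

```text
time: 2.5
eef_pos: [0.4647, -0.0468, 0.056]
eef_rot: [[1.0, 0.002, -0.003], [0.002, -1.0, 0.0], [-0.003, -0.0, -1.0]]
force: [-0.1, -0.3, 0.2]
finger_gap: 0.0
```

Run:
```python
from h import *
from rig import status
for n,(a,b,c,d_) in dict(top=(240,100,340,245),side=(180,170,310,265)).items():
    p,d=vision.snapshot(n);np.savez(n+'1.npz',p=p,d=d)
    cv2.imwrite(f'pics/{n}1.png',cv2.resize(p[b:d_,a:c,::-1],None,fx=4,fy=4,interpolation=cv2.INTER_CUBIC))
o=status.get_obs();print(o['time'],o['force'],o['eef_pos'],o['eef_rot'])
```

```text
2.6 [ 0.68771288 -0.17562221  0.04068231] [ 0.46568801 -0.04676742  0.05678948] [[ 9.99996927e-01  2.44476424e-03 -4.11318648e-04]
 [ 2.44457342e-03 -9.99996904e-01 -4.63779742e-04]
 [-4.12451207e-04  4.62772818e-04 -9.99999808e-01]]
```

View pics/side1.png

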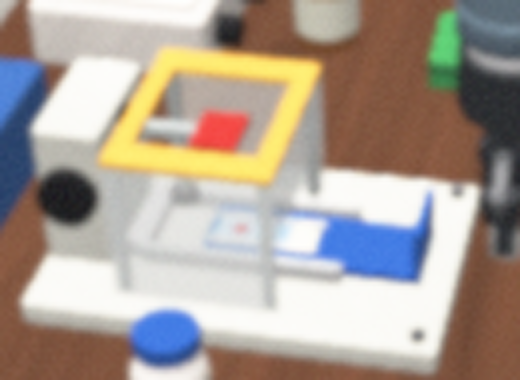

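The fingers (zoom ≈(500,200)) stand in front of the blue plate (≈(425,235)), with nothing between them. Now I'll push.

Emit:
{"method": "arm_command", "body": {
  "increments": [
    [[15,0,0,0,0,0],[30,0,0,0,0,0],[40,0,0,0,0,0],[45,0,0,0,0,0],[50,0,0,0,0,0],[55,0,0,0,0,0],[60,0,0,0,0,0],[65,0,0,0,0,0]]
  ]
}}

```text
time: 3.4
eef_pos: [0.5307, -0.0466, 0.0566]
eef_rot: [[1.0, 0.002, -0.001], [0.002, -1.0, -0.0], [-0.001, 0.0, -1.0]]
force: [-2.4, -0.8, 0.4]
finger_gap: -0.0
```

Emit:
{"method": "arm_command", "body": {
  "increments": [
    [[3,0,0,0,0,0],[6,0,0,0,0,0],[9,0,0,0,0,0]]
  ]
}}

```text
time: 3.7
eef_pos: [0.5398, -0.0465, 0.0565]
eef_rot: [[1.0, 0.002, -0.001], [0.002, -1.0, -0.0], [-0.001, 0.0, -1.0]]
force: [-1.8, 0.7, 0.8]
finger_gap: -0.0003
```

Emit:
{"method": "arm_command", "body": {
  "increments": [
    [[2,0,0,0,0,0],[4,0,0,0,0,0]]
  ]
}}

```text
time: 3.9
eef_pos: [0.5439, -0.0464, 0.0565]
eef_rot: [[1.0, 0.002, -0.001], [0.002, -1.0, -0.0], [-0.001, 0.0, -1.0]]
force: [-1.8, -1.0, 1.8]
finger_gap: -0.0001
```

Emit:
{"method": "arm_command", "body": {
  "increments": [
    [[1,0,0,0,0,0],[2,0,0,0,0,0]]
  ]
}}

```text
time: 4.1
eef_pos: [0.5459, -0.0464, 0.0564]
eef_rot: [[1.0, 0.002, -0.002], [0.002, -1.0, -0.0], [-0.002, 0.0, -1.0]]
force: [-2.2, 0.4, 2.6]
finger_gap: 0.0001
```

Emit:
{"method": "arm_command", "body": {
  "increments": [
    [[1,0,0,0,0,0],[1,0,0,0,0,0]]
  ]
}}

```text
time: 4.3
eef_pos: [0.5471, -0.0464, 0.0565]
eef_rot: [[1.0, 0.002, -0.001], [0.002, -1.0, -0.0], [-0.001, 0.0, -1.0]]
force: [-0.2, -0.2, 1.0]
finger_gap: 0.0001
```

Emit:
{"method": "arm_command", "body": {
  "increments": [
    [[1,0,0,0,0,0],[2,0,0,0,0,0]]
  ]
}}

```text
time: 4.5
eef_pos: [0.548, -0.0464, 0.0563]
eef_rot: [[1.0, 0.003, -0.004], [0.003, -1.0, -0.0], [-0.004, 0.0, -1.0]]
force: [-9.6, -0.5, 7.4]
finger_gap: 0.0003
```

Emit:
{"method": "arm_command", "body": {
  "increments": [
    [[1,0,0,0,0,0],[1,0,0,0,0,0]]
  ]
}}

```text
time: 4.7
eef_pos: [0.548, -0.0464, 0.0562]
eef_rot: [[1.0, 0.003, -0.007], [0.003, -1.0, 0.0], [-0.007, -0.0, -1.0]]
force: [-6.7, -1.4, 4.7]
finger_gap: 0.0001
```

The TCP stopped at x = 0.548 with a force rise, which is where I predicted home. One firmer nudge, then I'll back off and check by camera.

Emit:
{"method": "arm_command", "body": {
  "increments": [
    [[1,0,0,0,0,0],[2,0,0,0,0,0],[2,0,0,0,0,0]]
  ]
}}

```text
time: 5.0
eef_pos: [0.548, -0.0463, 0.0559]
eef_rot: [[1.0, 0.003, -0.012], [0.003, -1.0, 0.0], [-0.012, -0.0, -1.0]]
force: [-9.8, -1.3, 7.3]
finger_gap: 0.0002
```

Emit:
{"method": "arm_command", "body": {
  "increments": [
    [[-3,0,0,0,0,0],[-12,0,0,0,0,0],[-30,0,0,0,0,0],[-50,0,0,0,0,0],[-70,0,0,0,0,0],[-80,0,0,0,0,0]]
  ]
}}

```text
time: 5.6
eef_pos: [0.4663, -0.0462, 0.0566]
eef_rot: [[1.0, 0.003, -0.012], [0.003, -1.0, 0.001], [-0.012, -0.001, -1.0]]
force: [-0.5, 0.4, -0.2]
finger_gap: 0.0001
```

Run:
```python
from h import *
from rig import status
for n,(a,b,c,d_) in dict(top=(240,100,340,245),side=(180,170,310,265)).items():
    p,d=vision.snapshot(n);np.savez(n+'2.npz',p=p,d=d)
    cv2.imwrite(f'pics/{n}2.png',cv2.resize(p[b:d_,a:c,::-1],None,fx=4,fy=4,interpolation=cv2.INTER_CUBIC))
    P=pts(n,d);m=masks(p)['blue']&(d>0)&(P[...,2]>.045)&(P[...,2]<.07)&(P[...,0]<.6)&(P[...,0]>.5)&(abs(P[...,1]+.046)<.04);print(n,m.sum(),np.round(np.percentile(P[m],[5,50,95],axis=0),4).tolist())
    z=np.load(n+'0.npz');p,d=z['p'],z['d']
    P=pts(n,d);m=masks(p)['blue']&(d>0)&(P[...,2]>.045)&(P[...,2]<.07)&(P[...,0]<.6)&(P[...,0]>.5)&(abs(P[...,1]+.046)<.04);print('before',m.sum(),np.round(np.percentile(P[m],[5,50,95],axis=0),4).tolist())
o=status.get_obs();print(o['time'],o['force'],o['eef_pos'],o['eef_rot'])
```

```text
Traceback (most recent call last):
IndexError: index -1 is out of bounds for axis 0 with size 0
```

View pics/top2.png

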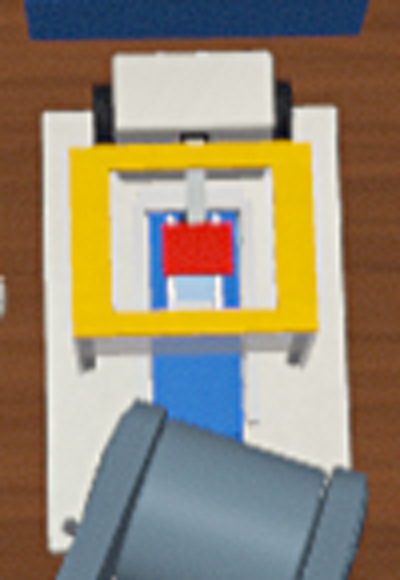

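The carrier's rear edge now sits at the stop (zoom ≈(195,212)), but the wrist hides the plate. I'll raise the arm and recheck.

Emit:
{"method": "arm_command", "body": {
  "increments": [
    [[0,0,-30,0,0,0],[0,0,-65,0,0.006,0],[0,0,-105,0,0.012,0],[0,0,-145,0,0.012,0.002],[0,0,-180,0,0.012,0.003],[0,0,-190,0,0.012,0.003]]
  ]
}}

```text
time: 6.25
eef_pos: [0.4707, -0.0471, 0.2513]
eef_rot: [[1.0, 0.0, 0.007], [0.0, -1.0, -0.002], [0.007, 0.002, -1.0]]
force: [1.4, 0.0, 0.6]
finger_gap: 0.0001
```

Run:
```python
from h import *
from rig import status
for n,(a,b,c,d_) in dict(side=(180,170,310,265),).items():
    p,d=vision.snapshot(n);np.savez(n+'3.npz',p=p,d=d)
    cv2.imwrite(f'pics/{n}3.png',cv2.resize(p[b:d_,a:c,::-1],None,fx=5,fy=5,interpolation=cv2.INTER_CUBIC))
    for k in '13':
        z=np.load(n+k+'.npz');p,d=z['p'],z['d']
        P=pts(n,d);m=masks(p)['blue']&(d>0)&(P[...,2]>.04)&(P[...,2]<.07)&(P[...,0]<.6)&(P[...,0]>.5)&(abs(P[...,1]+.046)<.04);print(k,m.sum(),np.round(np.percentile(P[m],[5,50,95],axis=0),4).tolist() if m.any() else 0)
o=status.get_obs();print(o['time'],o['force'],o['eef_pos'],o['eef_rot'])
```

```text
1 15 [[0.5203, -0.0254, 0.0439], [0.5231, -0.0183, 0.0554], [0.5237, -0.0161, 0.0655]]
3 20 [[0.5565, -0.0289, 0.0431], [0.5582, -0.0192, 0.0537], [0.5614, -0.017, 0.0632]]
6.3 [ 1.07665029 -0.25490848  1.45256642] [ 0.4705379  -0.04697385  0.25086873] [[ 9.99978792e-01  3.67567452e-04  6.50241070e-03]
 [ 3.78132956e-04 -9.99998610e-01 -1.62370472e-03]
 [ 6.50180484e-03  1.62612906e-03 -9.99977541e-01]]
```

View pics/side3.png

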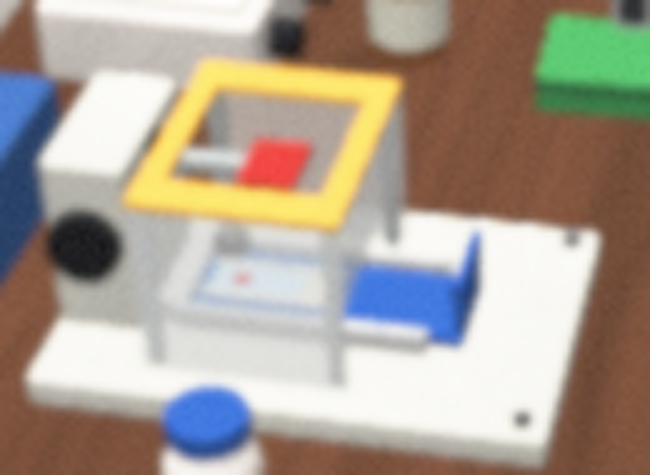

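The carrier front went from x≈0.524 to 0.559, which is press x −80, so it is home and flat. The push plate is at zoom ≈(470,290). Now to a point above the window.

Emit:
{"method": "arm_command", "body": {
  "increments": [
    [[25,0,0,0,-0.003,0],[55,0,8,0,-0.006,0],[85,0,16,0,-0.006,0],[115,0,25,0,-0.006,0],[145,-1,33,0,-0.006,0],[175,-1,41,0,-0.006,0],[195,-1,48,0,-0.006,0],[204,-1,50,0,-0.006,0]]
  ]
}}

```text
time: 7.1
eef_pos: [0.6752, -0.0457, 0.1987]
eef_rot: [[1.0, 0.0, -0.003], [0.0, -1.0, -0.001], [-0.003, 0.001, -1.0]]
force: [-0.8, -0.6, -0.7]
finger_gap: 0.0003
```

Emit:
{"method": "arm_command", "body": {
  "increments": [
    [[0,0,0,0,0,0],[0,0,0,0,0,0]]
  ]
}}

```text
time: 7.3
eef_pos: [0.6741, -0.0455, 0.1972]
eef_rot: [[1.0, 0.001, -0.006], [0.001, -1.0, 0.0], [-0.006, -0.0, -1.0]]
force: [-0.7, 0.0, 0.5]
finger_gap: -0.0001
```

Run:
```python
from h import *
from rig import status
for n,(a,b,c,d_) in dict(side=(170,100,310,240),).items():
    p,d=vision.snapshot(n)
    cv2.imwrite(f'pics/{n}4.png',cv2.resize(p[b:d_,a:c,::-1],None,fx=4,fy=4,interpolation=cv2.INTER_CUBIC))
o=status.get_obs();print(o['time'],o['force'],o['eef_pos'],o['eef_rot'])
```

```text
7.35 [-0.19922061  0.37886837  0.18620262] [ 0.67415814 -0.04558566  0.19796736] [[ 9.99988633e-01  5.33863921e-04 -4.73795727e-03]
 [ 5.32572989e-04 -9.99999821e-01 -2.73723432e-04]
 [-4.73810255e-03  2.71197013e-04 -9.99988738e-01]]
```

View pics/side4.png

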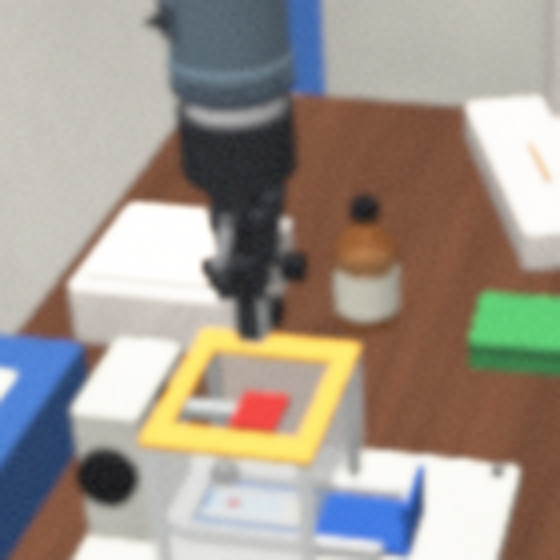

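The fingertips (zoom ≈(255,335)) are above the window, in line with the pad (≈(260,410)). Next: descend and press.

Emit:
{"method": "arm_command", "body": {
  "increments": [
    [[0,0,15,0,0.002,0],[0,0,30,0,0.004,0],[0,0,42,0,0.004,0],[0,0,50,0,0.004,0],[0,0,54,0,0.004,0]]
  ]
}}

```text
time: 7.85
eef_pos: [0.6731, -0.0455, 0.1422]
eef_rot: [[1.0, 0.0, -0.003], [0.0, -1.0, 0.0], [-0.003, -0.0, -1.0]]
force: [0.1, 0.5, 0.5]
finger_gap: 0.0002
```

Emit:
{"method": "arm_command", "body": {
  "increments": [
    [[0,0,4,0,0,0],[0,0,8,0,0,0],[0,0,12,0,0,0],[0,0,15,0,0,0]]
  ]
}}

```text
time: 8.25
eef_pos: [0.6735, -0.0456, 0.1283]
eef_rot: [[1.0, 0.001, -0.002], [0.001, -1.0, -0.0], [-0.002, 0.0, -1.0]]
force: [-3.8, 0.2, 6.7]
finger_gap: -0.0002
```

Emit:
{"method": "arm_command", "body": {
  "increments": [
    [[0,0,3,0,0,0],[0,0,6,0,0,0]]
  ]
}}

```text
time: 8.45
eef_pos: [0.6739, -0.0456, 0.1237]
eef_rot: [[1.0, 0.001, -0.001], [0.001, -1.0, -0.0], [-0.001, 0.0, -1.0]]
force: [-3.1, 0.9, 7.0]
finger_gap: -0.0004
```

Emit:
{"method": "arm_command", "body": {
  "increments": [
    [[0,0,1,0,0,0],[0,0,2,0,0,0]]
  ]
}}

```text
time: 8.65
eef_pos: [0.674, -0.0456, 0.123]
eef_rot: [[1.0, 0.001, -0.0], [0.001, -1.0, -0.001], [-0.0, 0.001, -1.0]]
force: [-4.3, 1.0, 7.6]
finger_gap: -0.0002
```

Emit:
{"method": "arm_command", "body": {
  "increments": [
    [[0,0,1,0,0,0],[0,0,2,0,0,0]]
  ]
}}

```text
time: 8.85
eef_pos: [0.6741, -0.0456, 0.1225]
eef_rot: [[1.0, 0.001, -0.0], [0.001, -1.0, -0.001], [-0.0, 0.001, -1.0]]
force: [-5.1, -0.2, 7.5]
finger_gap: 0.0004
```

Emit:
{"method": "arm_command", "body": {
  "increments": [
    [[0,0,3,0,0,0],[0,0,5,0,0,0],[0,0,5,0,0,0]]
  ]
}}

```text
time: 9.15
eef_pos: [0.6744, -0.0456, 0.1193]
eef_rot: [[1.0, 0.001, 0.001], [0.001, -1.0, -0.001], [0.001, 0.001, -1.0]]
force: [-5.1, 1.3, 8.5]
finger_gap: -0.0
```

Emit:
{"method": "arm_command", "body": {
  "increments": [
    [[0,0,3,0,0,0],[0,0,5,0,0,0],[0,0,5,0,0,0]]
  ]
}}

```text
time: 9.45
eef_pos: [0.6747, -0.0456, 0.1187]
eef_rot: [[1.0, 0.002, 0.001], [0.002, -1.0, -0.002], [0.001, 0.002, -1.0]]
force: [-13.4, 1.6, 23.3]
finger_gap: 0.0
```

It's on the stop: the force jumped from 8 to 23 N. I'll hold this and check by camera.

Emit:
{"method": "arm_command", "body": {
  "increments": [
    [[0,0,5,0,0,0],[0,0,5,0,0,0],[0,0,5,0,0,0],[0,0,5,0,0,0],[0,0,5,0,0,0],[0,0,5,0,0,0],[0,0,5,0,0,0],[0,0,5,0,0,0]]
  ]
}}

```text
time: 10.25
eef_pos: [0.6747, -0.0456, 0.1185]
eef_rot: [[1.0, 0.003, 0.001], [0.003, -1.0, -0.003], [0.001, 0.003, -1.0]]
force: [-15.7, 2.6, 26.3]
finger_gap: -0.0
```

Run:
```python
from h import *
from rig import status
for n,(a,b,c,d_) in dict(side=(170,100,310,240),).items():
    p,d=vision.snapshot(n)
    cv2.imwrite(f'pics/{n}5.png',cv2.resize(p[b:d_,a:c,::-1],None,fx=4,fy=4,interpolation=cv2.INTER_CUBIC))
o=status.get_obs();print(o['time'],o['force'],o['eef_pos'])
```

```text
10.3 [-15.30974359   2.56539488  26.10641006] [ 0.67472289 -0.04556558  0.11853001]
```

View pics/side5.png

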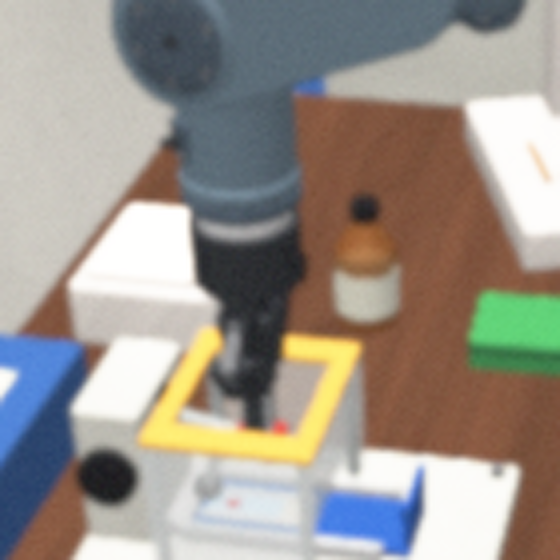

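The fingers are inside the window clear of the yellow frame (zoom ≈(250,400)), and the pad is down and tilted. I'll keep holding.

Emit:
{"method": "arm_command", "body": {
  "increments": [
    [[0,0,4,0,0,0],[0,0,4,0,0,0],[0,0,4,0,0,0],[0,0,4,0,0,0],[0,0,4,0,0,0],[0,0,4,0,0,0],[0,0,4,0,0,0],[0,0,4,0,0,0]]
  ]
}}

```text
time: 11.1
eef_pos: [0.6747, -0.0456, 0.1187]
eef_rot: [[1.0, 0.003, 0.001], [0.003, -1.0, -0.003], [0.001, 0.003, -1.0]]
force: [-13.8, 1.9, 23.3]
finger_gap: -0.0003
```

Emit:
{"method": "arm_command", "body": {
  "increments": [
    [[0,0,4,0,0,0],[0,0,4,0,0,0],[0,0,4,0,0,0],[0,0,4,0,0,0],[0,0,4,0,0,0],[0,0,4,0,0,0],[0,0,4,0,0,0],[0,0,4,0,0,0]]
  ]
}}

```text
time: 11.9
eef_pos: [0.6747, -0.0456, 0.1187]
eef_rot: [[1.0, 0.004, 0.001], [0.004, -1.0, -0.004], [0.001, 0.004, -1.0]]
force: [-14.0, 1.1, 23.0]
finger_gap: 0.0002
```

Emit:
{"method": "arm_command", "body": {
  "increments": [
    [[0,0,4,0,0,0],[0,0,4,0,0,0],[0,0,4,0,0,0],[0,0,4,0,0,0]]
  ]
}}

```text
time: 12.3
eef_pos: [0.6747, -0.0456, 0.1187]
eef_rot: [[1.0, 0.004, 0.001], [0.004, -1.0, -0.005], [0.001, 0.005, -1.0]]
force: [-12.8, 0.7, 22.3]
finger_gap: 0.0001
```

Emit:
{"method": "arm_command", "body": {
  "increments": [
    [[0,0,-4,0,0,0],[0,0,-10,0,0,0],[0,0,-16,0,0,0],[0,0,-22,0,0,0],[0,0,-28,0,0,0],[0,0,-38,0,0,0],[0,0,-55,0,0,0],[0,0,-75,0,0,0]]
  ]
}}

```text
time: 13.1
eef_pos: [0.6743, -0.0451, 0.1944]
eef_rot: [[1.0, 0.004, 0.001], [0.004, -1.0, -0.004], [0.001, 0.004, -1.0]]
force: [-0.3, -0.2, 0.3]
finger_gap: 0.0002
```

Emit:
{"method": "arm_command", "body": {
  "increments": [
    [[0,0,-20,0,0,0],[-10,0,-40,0,0,0],[-40,0,-50,0,0,0],[-80,0,-60,0,0,0],[-120,0,-65,0,0,0],[-160,0,-65,0,0,0],[-200,0,-65,0,0,0],[-220,0,-65,0,0,0]]
  ]
}}

```text
time: 13.9
eef_pos: [0.452, -0.0454, 0.2602]
eef_rot: [[1.0, 0.004, 0.001], [0.004, -1.0, -0.005], [0.001, 0.005, -1.0]]
force: [0.1, 0.1, 1.0]
finger_gap: -0.0004
```

Emit:
{"method": "arm_command", "body": {
  "increments": [
    [[0,0,0,0,0,0],[0,0,0,0,0,0]]
  ]
}}

```text
time: 14.1
eef_pos: [0.4528, -0.0457, 0.2616]
eef_rot: [[1.0, 0.004, 0.004], [0.004, -1.0, -0.006], [0.004, 0.006, -1.0]]
force: [0.4, -0.4, -0.7]
finger_gap: -0.0002
```

Run:
```python
from h import *
from rig import status
for n in('top','side'):
    p,d=vision.snapshot(n);cv2.imwrite(f'pics/{n}6.png',p[:,:,::-1])
    for k in '0n':
        if k=='0': z=np.load(n+'0.npz');pp,dd=z['p'],z['d']
        else: pp,dd=p,d
        P=pts(n,dd);M=masks(pp)
        m=M['red']&(dd>0)&(P[...,2]>.08)&(P[...,2]<.14)&(abs(P[...,0]-.674)<.04)&(abs(P[...,1]+.046)<.05)
        y=M['yellow']&(dd>0)&(P[...,2]>.12)&(P[...,2]<.15)&(abs(P[...,0]-.674)<.1)
        b=M['blue']&(dd>0)&(P[...,2]>.04)&(P[...,2]<.07)&(P[...,0]<.6)&(P[...,0]>.5)&(abs(P[...,1]+.046)<.04)
        for q in(m,y,b): print(n,k,q.sum(),np.round(np.median(P[q],0),4) if q.any() else '')
o=status.get_obs();print(o['time'],o['force'],o['eef_pos'])
```

```text
top 0 196 [ 0.6746 -0.0461  0.118 ]
top 0 1393 [ 0.6766 -0.0397  0.1347]
top 0 56 [ 0.5247 -0.0468  0.0614]
top n 196 [ 0.6748 -0.046   0.1179]
top n 1392 [ 0.6764 -0.0398  0.1345]
top n 0 
side 0 67 [ 0.6716 -0.0383  0.1152]
side 0 34 [ 0.6685 -0.1015  0.1327]
side 0 17 [ 0.5219 -0.019   0.0566]
side n 70 [ 0.6711 -0.0372  0.1153]
side n 34 [ 0.6688 -0.0944  0.1324]
side n 21 [ 0.5582 -0.0185  0.0525]
14.2 [ 0.56386242 -1.03253164 -0.09192905] [ 0.45323911 -0.04570177  0.26098117]
```

View pics/side6.png

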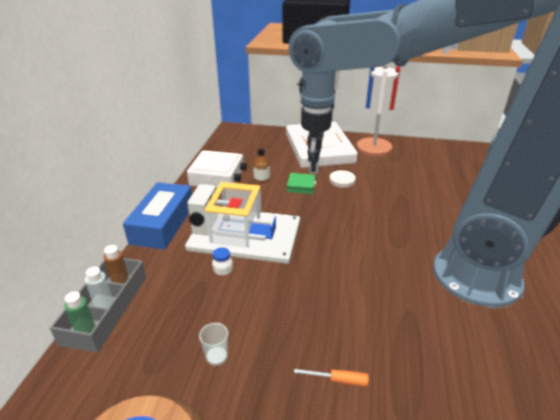

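View pics/top6.png

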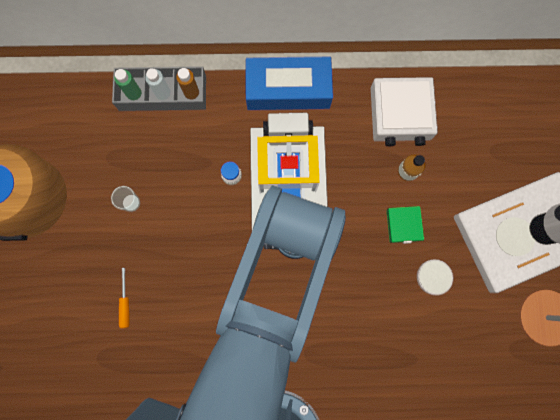

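The lever pad is back up (px (289,162) in the top view, z = 0.118), the carrier plate is still at x≈0.558 and the bystanders haven't moved. The arm is clear, so I'm handing in.

```bash
python3 -c "
from rig import workorder
print(workorder.finish_job())"
```

```text
the job is handed in; nothing more can be done
None
```

The job is done and handed in at about 14.2 s of robot time, well inside the 48 s limit; the hand-in reports no verdict.

- **Carrier:** I pushed it about 35 mm with the closed fingertips until it stopped, with the force rising to about 10 N. The side camera put its front face at x ≈ 0.558 m, against 0.559 m expected for home. It was still there after the lever press.
- **Lever:** I pressed it through the window onto its stop, with the upward force on the tool jumping from 8 N to 23–26 N. I held it there for about 2.9 s, then let go. The pad came back to z = 0.118 m, the same as at the start.
- **Clearances:** In the side picture taken during the press, the fingers were clear of the guard frame. The guard measured the same before and after, within camera noise, and the other bench items look unmoved. At hand-in the arm was clear of everything, with only about 1 N of sensor noise.
- **Checks that fell short:** My first check of the carrier after the push failed because the wrist hid the push plate from the top camera. I raised the arm and confirmed from the side view. The wrist hid the plate from above in the final check too, so its final position rests on the side camera alone.

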